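# Draw the lowest weight from the gated magazine and weight down a drying repair

### The job

First push the magazine's glazed gate door, which stands ajar, shut until it clicks home on its ball catch, so that it holds back the weights above. Then draw out only the lowest steel weight, the one that stands out on the tongue, leave the three above it in the chute, and lay it gently and lengthwise on the white blotter card of the pressing board, on the card's middle line, flat, with its end butted square against the metal stop bar. Leave the gate shut and the other things on the bench where they are.

Things in the scene. Friction and masses are not known exactly. Their poses are not given: they have to be found in the camera images.
- magazine: Green sheet-steel weight magazine, fixed: base plate 140x104x10 mm, on it a tower 46 mm wide (y), x -50 to +53 mm, top at z = 158 mm. Origin: on the bench under the middle of the chute; x points from its mouth to its back, z up. Chute inside: x -50 to +50, y -20 to +20 mm, floor at z = 50 mm, with a small thumb hole low in the back wall.
- gate (a point): Middle of the mouth's upper edge (magazine frame -50, 0, 72 mm). Above it stand the gate door and tower, so one 16 mm weight passes below. Side walls are cut away below z = 72 mm back to x = -8 mm to let fingers in. The tower stands straight above: an upright gripper strikes it, so the tool must lean back by 25 to 50 degrees, its hand towards magazine -x.
- tongue_tip (a point): Middle of the front end of the tongue, on its upper face (magazine frame -94, 0, 50 mm). The tongue is 22 mm wide and 6 mm thick and carries the chute floor forward of the mouth; beside it is free space down to the base plate (z = 10 mm), under it only a 6 mm thick web (z 26 to 44 mm).
- catch (a point): Ball of the spring catch (magazine frame -40, -36, 115 mm) in its brass housing on the right (-y) wall: x -50 to -20, y out to -58, z 106 to 124 mm. It resists the closing door most at about 0.25 rad, where it first bears (8 to 12 N, 45 mm from the hinge), gives way at 0.14 rad, then pulls the door home to 0 and holds it. Not past 0.14 rad, nothing holds the door.
- door (a joint): Gate door, rad: 0 shut, grows as it swings out to magazine -x; range 0 to 1.3, starts at 0.5 to 0.9, stays where left. Clear pane in a steel frame 54 mm wide, 82 mm high (z 72 to 154), 4 mm thick, hinged upright on the left (+y); shut, its outer face is at x = -54, y +27 to -27 mm. It pushes weights that stand a few mm proud back into the chute.
- door_hinge (a point): Point on the door's hinge axis at the door's mid-height (magazine frame -53, 29, 115 mm).
- door_edge (a point): Outer face of the door near its free edge, 50 mm from the hinge axis, at mid-height (z = 115 mm); moves with the door. 30 mm above it stands a small brass knob, 12 mm across, 11 mm out.
- weight0: Lowest of four polished steel bar weights, each 96 (x) x 36 (y) x 16 (z) mm, about 0.36 kg, ends alike. Origin: centre of its underside; x along its length. It lies on the chute floor and stands out 33 to 39 mm on the tongue, to be pinched across its 36 mm width. Under the stack it takes 6 to 14 N to draw; it is free with its origin 98 mm before the magazine's.
- weight1: Second weight, same as weight0, lying on it inside the chute (underside at z = 66 mm); when weight0 is drawn it drops to the floor (z = 50 mm).
- weight2: Third weight, same, on weight1 (underside at z = 82 mm at the start, 66 mm at the end).
- weight3: Top weight, same, on weight2 (underside at z = 98 mm at the start, 82 mm at the end).
- board: Plywood pressing board, fixed, 160 (x) x 130 (y) x 12 mm. Origin: centre of its underside; z up; x points to the end with the metal stop bar. White blotter card 112 x 60 x 2 mm before the bar, x -46 to +66, y -30 to +30 mm, top at z = 14 mm, partly covering a buff leaf. The weight belongs along board x with its origin at (18, 0, 14) mm.
- stop_face (a point): Foot of the middle of the stop bar's face, at the card's top (board frame +66, 0, 14 mm). The bar is 130 mm long, 12 mm thick, its top at z = 26 mm.
- swab_jar: Bystander: open glass jar with a purple brush standing in it, 71x59 mm, jar 86 mm high, 162 mm with the brush; origin at the middle of its underside.
- paste_jar: Bystander: round glass jar with grey screw lid and white paste, 62 mm across, 62 mm high; origin at the middle of its underside.
- pigment_jar: Bystander: round glass jar with grey screw lid and pinkish pigment, 56 mm across, 54 mm high; origin at the middle of its underside.
- spool_dark: Bystander: wooden spool of dark brown thread, 33 mm across, 40 mm high; origin at the middle of its underside.
- spool_light: Bystander: wooden spool of cream thread, 33 mm across, 40 mm high; origin at the middle of its underside.
- loupe: Bystander: small black folding loupe, 42x42x10 mm, lying flat; origin at the middle of its underside.

How it is judged (in metres and radians):
On the way, in this order (a step that is already met when the one before it is completed fails the run):
1. the gate door is shut on its catch while the lowest weight still lies under the stack (value of joint door below 0.03 rad and x of weight0 in the frame of magazine above -0.06 m), for 0.2 s.
2. the lowest weight is drawn clear of the chute with the gate still shut and the three others inside (x of weight0 in the frame of magazine below -0.1 m and value of joint door below 0.03 rad and x of each of weight1, weight2, weight3 in the frame of magazine above -0.015 m), for 0.1 s.
At the end, for the whole second after the job is handed in: The lowest weight lies flat, at rest, on the blotter card: end within 2.5 mm of the stop bar, within 13 mm of the card's middle line and 0.08 rad of the board's length. The door reads under 0.03 rad. The three others lie level in the chute, one place lower, within about 10 mm of its middle (x of weight0 in the frame of board between 0.0155 and 0.0205 m and y of weight0 in the frame of board between -0.013 and 0.013 m and z of weight0 in the frame of board between 0.01 and 0.018 m and angle between the x axis of weight0 and the x axis of board, either way round below 0.08 rad and angle between weight0's own z axis and vertical below 0.05 rad and linear speed of weight0 below 0.01 m/s and value of joint door below 0.03 rad and x of weight1 in the frame of magazine between -0.012 and 0.01 m and z of weight1 in the frame of magazine between 0.046 and 0.054 m and angle between each of weight1, weight2, weight3's own z axis and vertical below 0.08 rad and x of weight2 in the frame of magazine between -0.012 and 0.01 m and z of weight2 in the frame of magazine between 0.062 and 0.07 m and x of weight3 in the frame of magazine between -0.012 and 0.01 m and z of weight3 in the frame of magazine between 0.078 and 0.086 m); the robot touches nothing.
It fails at once if a weight from above is dragged out under the gate (more than 20 mm forward) (x of any of weight1, weight2, weight3 in the frame of magazine below -0.02 m).
It fails at once if the weight is dropped or rammed on the board (more than 100 N, as in a fall of some 20 mm) (contact force between weight0 and board above 100 N).
It fails at once if a bystander is shifted by more than 30 mm (distance of any of swab_jar, paste_jar, pigment_jar, spool_dark, spool_light, loupe from where it was at the start of the episode above 0.03 m).
It also fails if it takes over 58 s, if anything falls off the work surface, if the arm or the gripper's body presses on something with over 40 N, if the wrist force passes 120 N, or if a joint passes its speed limit or range.

### The arm

A 6-joint arm with a two-finger parallel gripper is mounted at the origin on the work surface; the furniture and walls round the work are solid. World frame = base frame: x ahead of the robot, y to its left, z up, the work surface at z = 0. Lengths are in mm, angles in rad, forces in N, time in s.
With the tool pointing down it reaches from about 350 to 875 mm from the base axis. Payload 4.2 kg.
Tool frame: the origin (TCP) lies at the very end of the fingers, on their centre line; the grasp point (between the pads) lies 19 mm behind it; z points along the fingers, y is the line along which they close (so a half turn about z gives the same grasp; the last joint's range is limited). The gripper opens to 85 mm and grips with 20 to 120 N. Pads are 22 mm wide; open, the fingers measure 114 mm over their backs; the gripper's body (76 mm by 85 mm) begins 54 mm behind the grasp point. The pads swing forward as they close: fully open they stand 13 mm farther back than shut.
Start: joints at [1.508, 0.385, 0.008, 0, -1.194, -0.259], TCP at [197.639, 592.906, 231.312] pointing down, gripper open.
Joint ranges: [-3.14, 3.14], [-1.21, 2.06], [-1.07, 1.41], [-3.16, 2.05], [-2.99, -0.16], [-3.1, 3.1]. Speed limits (rad/s): [2.79, 2.79, 3.14, 3.14, 3.14, 3.14].

### API

Orientations are given as a unit quaternion [x, y, z, w].
In Python, from bench import arm, viewer gives the robot as it stands. The module is installed in compiled form; this text tells all that it offers.
- The arm moves only by the tool jog_arm, called after "Call:" as name(argument=value, ...), one argument or row to a line, values as JSON. Schema: {"type":"object","properties":{"steps":{"type":"array","items":{"type":"array","items":{"type":"number"},"minItems":6,"maxItems":6},"minItems":1,"maxItems":10},"aperture":{"type":"number"},"only":{"type":"string"},"quiet":{"type":"boolean"},"lines":{"type":"string"}},"required":["steps"],"additionalProperties":false}. steps is a list of rows, 1 to 10 of them, each of 6 numbers: dx, dy, dz in mm, then a rotation vector rx, ry, rz in rad; each row is the pose to reach, as a shift and turn from the pose commanded when the call began, along the tool's axes at that moment; what a row does not reach only later rows make up. A row lasts 1/10 s, in which the tool goes at most 50 mm and 0.15 rad, less where a joint would pass 70% of its speed; a pose out of reach is approached as far as the arm can. aperture is the finger opening in mm, set as the call begins (left out keeps the last). The fingers move at their own pace and stop on an object; the grip force is fixed at half the most. Time passes only in rows, so rows that do not move let the fingers close. The tool returns the time, the measured TCP pose, the force, the opening and the grip force at its end. only (a regular expression) keeps the lines of the reply that match it, lines (a string "A,B") keeps lines A to B, and quiet returns only ok. Input that does not fit is refused with a message, and nothing moves.
- arm.read_state(): the state, without advancing time (a new reading comes with each control period).
- viewer.get_image(name): name is "side" or "top"; returns (picture, depth): 480x640x3 uint8, blue, green, red; 480x640 float32, mm along the optical axis (not along the pixel's ray), 0 where there is no reading.
- viewer.get_calibration(name): a dict with "K" (3x3 intrinsics, pixels), "D" ([k1, k2, p1, p2, k3] as OpenCV has them; the pictures are not rectified), "rvec" (rotation vector, rad) and "tvec" (3), from world to camera coordinates, as OpenCV has them. Camera axes: x right, y down, z forward; pixel columns grow to the right and rows downward; lengths in mm; the calibration is good to about 2 mm. A picture is of the moment at which its call begins. get_calibration takes no time and is no camera call.
- arm.job_done(): hands the job in; it is judged then, once.
The state is a dict: "clock": time; "joints": joint angles; "joint_vel": joint speeds; "joint_efforts": joint torques, N m; "position": TCP position; "ee_rot": TCP orientation; "contact_force": force on the tool from outside, world axes, zero at the start; "wrist_torque": the same for the moment, N m; "gripper_width": finger opening in mm; "grasp_force": force on a finger pad.
Only numpy, scipy, OpenCV 4.12 (cv2) and the standard library are available. Lean on these libraries where they do the work, as an engineer would, in place of code of your own. Each camera call takes 0.05 s, during which the arm holds its last target. There are 200 camera calls.

## Working session

There is one attempt and no reset: what is moved stays moved. The work goes in short steps, Python scripts to look and compute and a tool call to move; the robot and the scene stay as the last step left them, time stands still between calls to the robot, and variables do not carry over. Pictures are saved under pics/ and viewed, at most 10 in all, crops included, and the job is handed in when it is done.

```bash
mkdir -p pics; python3 - <<'E'
from bench import arm, viewer
import cv2,numpy as np
for n in("side","top"):
    p,d=viewer.get_image(n); cv2.imwrite(f"pics/{n}0.png",p); np.savez(f"{n}0.npz",p=p,d=d)
    c=viewer.get_calibration(n); R=cv2.Rodrigues(np.array(c["rvec"],float))[0]
    print(n,c,"campos",-R.T@np.array(c["tvec"]).ravel())
print(arm.read_state())
E
```

```text
side {'K': array([[525.75758162,   0.        , 323.20064763],
       [  0.        , 525.75758162, 238.8728676 ],
       [  0.        ,   0.        ,   1.        ]]), 'D': array([-0.1189332,  0.       ,  0.       ,  0.       ,  0.       ]), 'rvec': array([ 2.21229889, -1.16502379,  0.39410098]), 'tvec': array([-346.58488492,  420.1770203 ,  640.55009127])} campos [ 140.15635885 -339.65311911  756.28445972]
top {'K': array([[526.08997779,   0.        , 321.56982739],
       [  0.        , 526.08997779, 236.00206   ],
       [  0.        ,   0.        ,   1.        ]]), 'D': array([0.04487993, 0.        , 0.        , 0.        , 0.        ]), 'rvec': array([ 2.19794088, -2.16525793,  0.08036878]), 'tvec': array([  2.70843728, 557.39164981, 891.21488473])} campos [488.15395804   8.51244703 930.90816366]
{'clock': 0.1, 'joints': array([ 1.50759277e+00,  3.85471193e-01,  6.77650433e-03, -4.34987217e-04,
       -1.19398641e+00, -2.58562895e-01]), 'joint_vel': array([ 5.28199760e-05, -2.20767556e-03,  3.65635038e-03,  2.04700844e-03,
        1.62173207e-03, -6.82316529e-04]), 'joint_efforts': array([-4.83455460e-04, -3.93318021e+01,  1.88931048e+01,  4.19795930e+00,
       -2.58349988e-03,  6.78159225e-06]), 'position': array([197.49309338, 592.43682043, 230.34156215]), 'ee_rot': array([ 9.87072873e-01, -1.60269196e-01, -1.09290117e-04,  9.57609397e-04]), 'contact_force': array([0.15225769, 0.37438642, 0.17460465]), 'wrist_torque': array([ 0.01326973,  0.07318098, -0.02659017]), 'grasp_force': 0.0, 'gripper_width': 85.3523523542319}
```

View pics/side0.png

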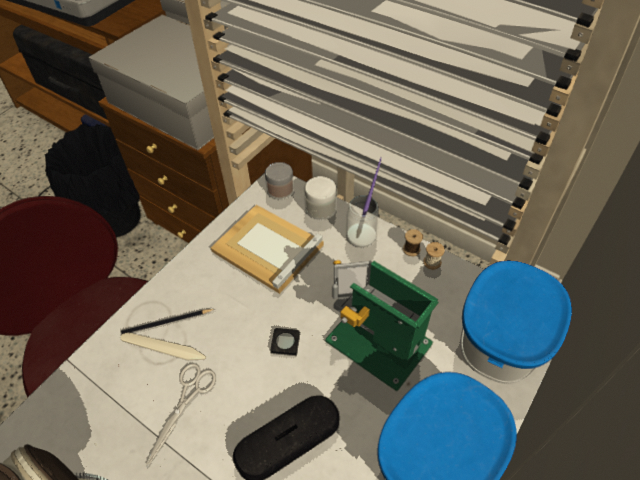

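View pics/top0.png

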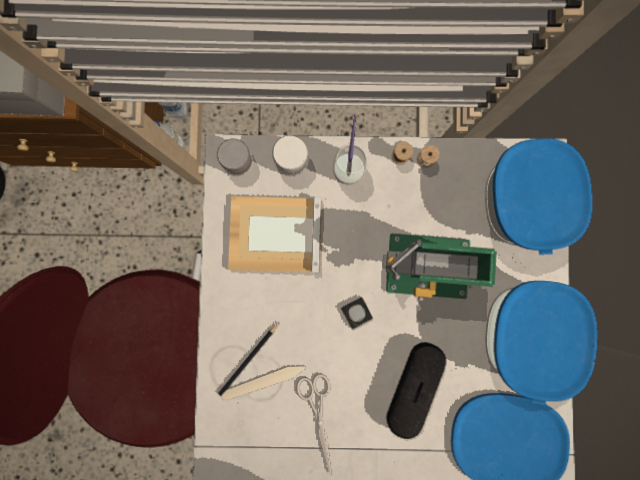

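Side view: magazine at about (385,325), door ajar at (350,280), board at (265,245), stop bar (298,260). Top view: magazine (440,265) with mouth to the left, i.e. world +y; board (275,235) with bar at (317,235). I'll take magnified crops.

```bash
cat > h.py <<'E'
import cv2,numpy as np
from bench import viewer
C={n:viewer.get_calibration(n) for n in("side","top")}
def ray(n,uv):
    c=C[n];R=cv2.Rodrigues(np.array(c["rvec"],float))[0];t=np.array(c["tvec"],float).ravel()
    q=cv2.undistortPoints(np.array(uv,np.float64).reshape(-1,1,2),c["K"],c["D"]).reshape(-1,2)
    d=np.c_[q,np.ones(len(q))]@R
    return -R.T@t,d
def onz(n,uv,z):
    o,d=ray(n,uv); return o+d*((z-o[2])/d[:,2])[:,None]
def pix(n,P):
    c=C[n];return cv2.projectPoints(np.array(P,np.float64).reshape(-1,1,3),c["rvec"],c["tvec"],c["K"],c["D"])[0].reshape(-1,2)
E
python3 - <<'E'
import cv2,numpy as np
from h import *
t=np.load("top0.npz");s=np.load("side0.npz")
a=cv2.resize(t["p"][225:305,380:500],None,fx=5,fy=5,interpolation=cv2.INTER_CUBIC)
b=cv2.resize(t["p"][185:285,215:335],None,fx=2,fy=2,interpolation=cv2.INTER_CUBIC)
cv2.imwrite("pics/c1.png",a)
b=cv2.resize(s["p"][250:400,315:445],None,fx=4,fy=4,interpolation=cv2.INTER_CUBIC)
cv2.imwrite("pics/c2.png",b)
for n,im in(("top",t["p"]),("side",s["p"])):
    hsv=cv2.cvtColor(im,cv2.COLOR_BGR2HSV)
    for nm,lo,hi in(("green",(60,120,25),(85,255,200)),("wood",(10,80,120),(22,220,255)),("brass",(12,180,120),(24,255,255)),("card",(35,8,200),(80,40,255))):
        m=cv2.inRange(hsv,lo,hi); cs,_=cv2.findContours(m,0,2)
        for c in sorted(cs,key=cv2.contourArea)[-2:]:
            if cv2.contourArea(c)>25:
              r=cv2.minAreaRect(c);x=cv2.boundingRect(c)
              if x[1]>120: print(n,nm,cv2.contourArea(c),x,np.round(cv2.boxPoints(r),1).tolist())
E
```

```text
top wood 3727.5 (228, 196, 86, 77) [[227.6999969482422, 269.6000061035156], [229.89999389648438, 195.10000610351562], [313.29998779296875, 197.60000610351562], [311.1000061035156, 272.1000061035156]]
top card 56.5 (250, 217, 22, 7) [[250.0, 217.0], [271.0, 217.0], [271.0, 223.0], [250.0, 223.0]]
side green 6589.0 (326, 262, 112, 128) [[317.1000061035156, 335.0], [372.6000061035156, 254.8000030517578], [453.3999938964844, 310.70001220703125], [397.8999938964844, 391.0]]
side wood 2594.5 (210, 205, 104, 83) [[209.5, 247.6999969482422], [244.10000610351562, 192.10000610351562], [313.5, 235.1999969482422], [279.0, 290.79998779296875]]
side brass 248.5 (341, 306, 28, 21) [[340.0, 312.0], [355.5, 296.5], [371.5, 312.5], [356.0, 328.0]]
```

View pics/c1.png

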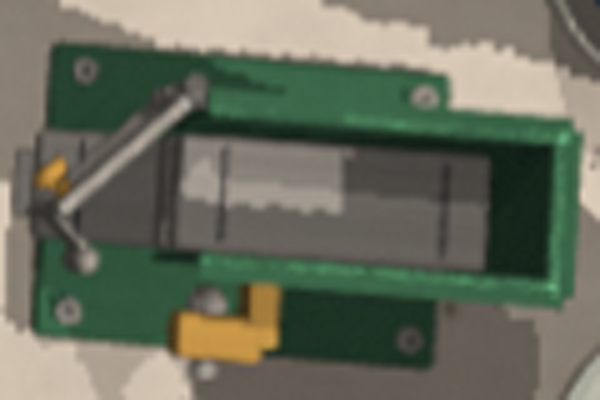

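View pics/c2.png

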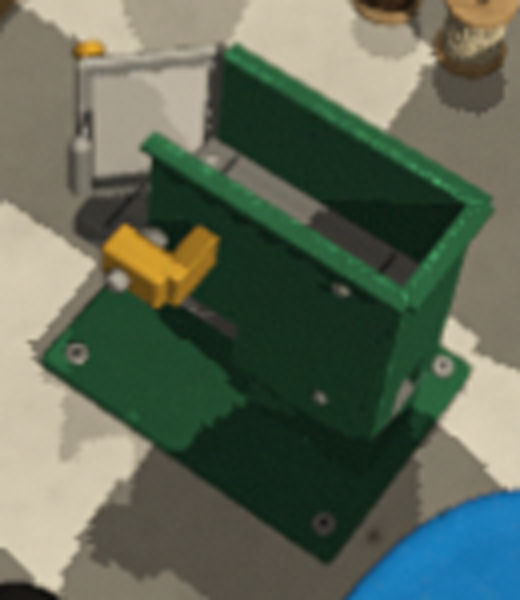

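c1 (top crop): base plate corners at full-image (390,234),(387,292),(466,298),(470,240); tower top back corners (496,249),(494,286). c2 (side crop): base corners (326,339),(397,390),(432,341); tower top corners (438,301),(417,326),(351,285),(372,262). Door stands open about 0.7 rad with knob near the free edge.

```bash
python3 - <<'E'
from h import *
np.set_printoptions(precision=1,suppress=True)
B=onz("top",[(390.4,234),(387,292),(466.4,298.4),(469.6,240)],10);print("base top\n",B)
Bs=onz("side",[(325.8,339.5),(397,390),(432.5,341.3)],10);print("base side\n",Bs)
T=onz("top",[(496,249),(494,286),(420,280)],158);print("tower top\n",T)
Ts=onz("side",[(438,300.8),(417,326.3),(351.3,285.5),(372.5,262)],158);print("tower side\n",Ts)
for n,P in(("top",B),("side",Bs),("tt",T),("ts",Ts)): print(n,np.linalg.norm(np.diff(P,axis=0),axis=1),np.degrees([np.arctan2(*v[1::-1]) for v in np.diff(P,axis=0)]))
# board: colour mask masks
for n in("top","side"):
    im=np.load(n+"0.npz")["p"];hsv=cv2.cvtColor(im,cv2.COLOR_BGR2HSV)
    m=cv2.inRange(hsv,(10,80,100),(24,230,255));m=cv2.morphologyEx(m,cv2.MORPH_OPEN,np.ones((2,2)))
    c=max([c for c in cv2.findContours(m,0,2)[0] if 150<cv2.boundingRect(c)[1] and cv2.boundingRect(c)[0]<330],key=cv2.contourArea)
    h=cv2.approxPolyDP(cv2.convexHull(c),3,True).reshape(-1,2); P=onz(n,h,12);print(n,"board",np.c_[h,P[:,:2]].tolist())
    cr=(215,185,120,100) if n=="top" else (205,195,125,100)
    x,y,w,hh=cr
    cv2.imwrite(f"pics/b_{n}.png",cv2.resize(im[y:y+hh,x:x+w],None,fx=5,fy=5,interpolation=cv2.INTER_CUBIC))
a=cv2.imread("pics/b_top.png");b=cv2.imread("pics/b_side.png")
cv2.imwrite("pics/b.png",np.hstack([cv2.resize(a,(400,333)),cv2.resize(b,(400,320),).copy()[:320]] if 0 else [cv2.copyMakeBorder(cv2.resize(a,None,fx=.64,fy=.64),0,0,0,0,0),cv2.resize(b,None,fx=.64,fy=.64)]))
E
```

```text
base top
 [[ 563.5 -109.6   10. ]
 [ 462.2 -104.2   10. ]
 [ 453.5 -241.4   10. ]
 [ 555.  -247.7   10. ]]
base side
 [[ 465.3 -104.1   10. ]
 [ 454.9 -240.6   10. ]
 [ 557.3 -246.4   10. ]]
tower top
 [[ 531.6 -244.7  158. ]
 [ 477.7 -241.2  158. ]
 [ 484.6 -134.1  158. ]]
tower side
 [[ 533.  -242.6  158. ]
 [ 482.8 -237.9  158. ]
 [ 488.7 -132.5  158. ]
 [ 539.2 -135.6  158. ]]
top [101.4 137.5 101.7] [176.9 -93.6  -3.5]
side [137.  102.6] [-94.4  -3.2]
tt [ 54.  107.4] [176.3  86.3]
ts [ 50.4 105.5  50.6] [174.6  86.8  -3.5]
top board [[232.0, 197.0, 624.4449170543555, 169.69230527662071], [314.0, 200.0, 621.3443697283718, 25.36538230394592], [312.0, 272.0, 494.84226575322845, 26.809280123386884], [229.0, 270.0, 496.2282349309939, 171.33117782552966]]
side board [[256.0, 206.0, 625.704771772829, 170.66032413528086], [313.0, 236.0, 626.2226304265628, 35.52221553679624], [294.0, 279.0, 529.7438149750949, 6.964289868064725], [281.0, 293.0, 494.2714311561687, 7.938814809531436], [212.0, 250.0, 496.93411512298087, 168.3653383300467]]
```

View pics/b.png

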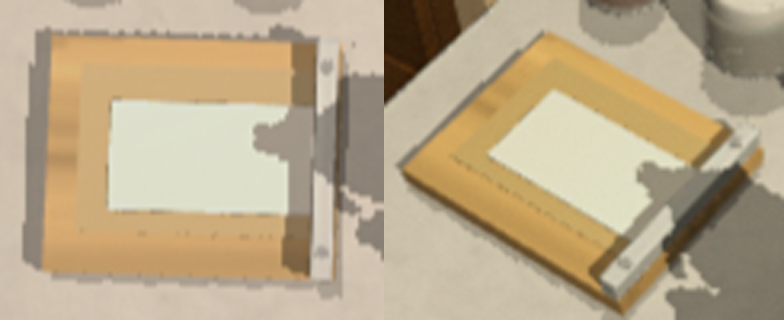

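b.png: card's left corners at top-image (249.4,216.3),(248.4,250.6), bar's near upper edge (314.4,197.5)-(312.2,271.9); side image bar edge (314.7,234.1)-(272.5,283.4). Compute poses, door angle and waypoints.

```bash
python3 - <<'E'
from h import *
np.set_printoptions(precision=1,suppress=True)
print("card",onz("top",[(249.4,216.3),(248.4,250.6),(305.6,251.6)],14)[:,:2])
sc=lambda x,y:(205+(x-384)/3.2,195+y/3.2)
print("card side",onz("side",[sc(555,90),sc(488,153),sc(625,237)],14)[:,:2])
print("bar edge t",onz("top",[(314.4,197.5),(312.2,271.9)],26)[:,:2]," s",onz("side",[(314.7,234.1),(272.5,283.4)],26)[:,:2])
print("board end t",onz("top",[(321.6,199),(319.7,272.5)],12)[:,:2])
# door: knob/edge. crops
tc=lambda x,y:(380+x/5,225+y/5); s2=lambda x,y:(315+x/4,250+y/4)
print("door top edge t: hinge,free",onz("top",[tc(195,88),tc(62,210)],154)[:,:2])
print("door top edge s: hinge,free",onz("side",[s2(222,48),s2(80,62)],154)[:,:2])
print("knob t z145",onz("top",[tc(85,260)],145)[:,:2],"tongue",)
# weight0 front end at z=66
print("w0 front t",onz("top",[tc(38,133),tc(40,235)],66)[:,:2],"tongue tip",onz("top",[tc(18,150),tc(15,210)],50)[:,:2])
a=np.radians(-93.7);ex=np.r_[np.cos(a),np.sin(a),0];ey=np.r_[-ex[1],ex[0],0];O=np.r_[509.1,-186.2,0]
for nm,p in dict(tip=(-94,0,50),w0f=(-85,0,66),hinge=(-53,29,115),towerFR=(-50,-23,158),catch=(-40,-36,115)).items():
    P=O+p[0]*ex+p[1]*ey+np.r_[0,0,p[2]];print(nm,P,pix("top",P),pix("side",P))
E
```

```text
card [[590.6 138. ]
 [530.4 138.2]
 [530.1  38.5]]
card side [[593.1 137.6]
 [534.8 139.3]
 [532.1  38.4]]
bar edge t [[623.7  24.5]
 [494.9  26.2]]  s [[622.4  28.5]
 [494.8  25. ]]
board end t [[623.3  12. ]
 [494.2  13.4]]
door top edge t: hinge,free [[ 539.6 -133.3]
 [ 503.   -94.3]]
door top edge s: hinge,free [[ 540.3 -131.9]
 [ 506.8  -93.4]]
knob t z145 [[ 488.4 -102.4]] tongue
w0 front t [[529.8 -98. ]
 [496.4 -98.8]] tongue tip [[524.8 -93.3]
 [504.7 -92.4]]
tip [515.2 -92.4  50. ] [[383.  260.7]] [[337.3 300.5]]
w0f [ 514.6 -101.4   66. ] [[389.6 260.9]] [[342. 298.]]
hinge [ 541.5 -135.2  115. ] [[415.6 243. ]] [[371.4 278.2]]
towerFR [ 489.4 -134.8  158. ] [[420.5 276.7]] [[353. 286.]]
catch [ 475.8 -144.   115. ] [[421.3 285.6]] [[352.3 312.6]]
```

```bash
cat > g.py <<'E'
import numpy as np
from scipy.spatial.transform import Rotation as Ro
from bench import arm
O=dict(m=np.r_[509.1,-186.2,0],b=np.r_[561.,92,0]);YAW=dict(m=-93.7,b=-90.5)
def frame(f):
    a=np.radians(YAW[f]);ex=np.r_[np.cos(a),np.sin(a),0];return np.c_[ex,[-ex[1],ex[0],0],[0,0,1]]
def tool(f,lean):
    F=frame(f);t=np.radians(lean);x=F[:,0]*np.cos(t)+F[:,2]*np.sin(t);y=-F[:,1];return np.c_[x,y,np.cross(x,y)]
def go(f,P,lean=30):
    """tool-axis rows from the present pose to points P of frame f"""
    s=arm.read_state();R=Ro.from_quat(s["ee_rot"]).as_matrix();p=s["position"]
    rv=Ro.from_matrix(R.T@tool(f,lean)).as_rotvec()
    for q in np.atleast_2d(P):
        print(q,"->",np.round(R.T@(O[f]+frame(f)@q-p),1),np.round(rv,3))
def where(f):
    s=arm.read_state();return np.round(frame(f).T@(s["position"]-O[f]),1),np.round(s["contact_force"],1)
def door(qs,r=47,z=109):
    return [(-53-r*np.sin(q)-np.cos(q)-9.5, 29-r*np.cos(q)+np.sin(q)+14.5, z) for q in qs]
E
python3 -c "
from g import *
go('m',[(-130,10,200)])
print(np.round(door([.8,.6,.4,.25,.14,0]),1))"
```

```text
[-130   10  200] -> [518.5 511.7  31.4] [-0.342  0.444  1.282]
[[-96.9  11.5 109. ]
 [-89.9   5.3 109. ]
 [-81.7   0.6 109. ]
 [-75.1  -1.8 109. ]
 [-70.   -2.9 109. ]
 [-63.5  -3.5 109. ]]
```

Call:
jog_arm(
  steps=[
    [25, 25, 2, -0.03, 0.04, 0.12],
    [70, 70, 4, -0.06, 0.08, 0.24],
    [120, 118, 8, -0.1, 0.13, 0.37],
    [170, 168, 10, -0.13, 0.17, 0.5],
    [220, 218, 13, -0.17, 0.22, 0.62],
    [260, 258, 16, -0.2, 0.26, 0.75],
    [310, 306, 19, -0.23, 0.3, 0.87],
    [350, 346, 21, -0.27, 0.35, 1],
    [390, 386, 24, -0.3, 0.4, 1.13],
    [420, 416, 26, -0.34, 0.44, 1.28],
  ],
  aperture=0,
)

```text
clock: 1.1
position: [416.9, 158.5, 210.0]
ee_rot: [-0.664, 0.703, -0.175, -0.187]
contact_force: [2.2, 1.1, 0.9]
gripper_width: -0.3
grasp_force: 0.0
```

```bash
python3 -c "
from g import *
print(where('m'),arm.read_state()['joints'].round(2))
go('m',[(-130,10,200)])"
```

```text
(array([-338. , -114.2,  210. ]), array([2.2, 1.1, 0.9])) [ 0.92  0.27 -0.43  0.29 -1.32 -1.11]
[-130   10  200] -> [ 176.8 -122.7  111.8] [-0.002  0.006  0.008]
```

Call:
jog_arm(
  steps=[
    [35, -25, 22, 0, 0, 0],
    [71, -49, 45, 0, 0, 0],
    [106, -74, 67, 0, 0.006, 0.008],
    [141, -98, 89, 0, 0.006, 0.008],
    [165, -115, 104, 0, 0.006, 0.008],
    [177, -123, 112, 0, 0.006, 0.008],
    [177, -123, 112, 0, 0.006, 0.008],
  ],
  aperture=0,
)

```text
clock: 1.8
position: [528.1, -57.2, 198.7]
ee_rot: [-0.661, 0.704, -0.176, -0.188]
contact_force: [0.4, -0.2, -0.0]
gripper_width: -0.0
grasp_force: 0.0
```

```bash
python3 -c "
from g import *
print(where('m'),arm.read_state()['joints'].round(2))
go('m',[(-130,11,111),(-110,11,111)]+door([.75,.65,.5,.35]))"
```

```text
(array([-130. ,   10.6,  198.7]), array([ 0.4, -0.2, -0. ])) [ 0.43  0.31 -0.47  0.51 -1.11 -0.8 ]
[-130.   11.  111.] -> [-43.7  -0.4  76. ] [0.    0.002 0.001]
[-110.   11.  111.] -> [-26.4  -0.4  86. ] [0.    0.002 0.001]
[-95.26871059   9.79226192 109.        ] -> [-14.6   0.8  95.1] [0.    0.002 0.001]
[-91.73984487   6.68924787 109.        ] -> [-11.6   3.9  96.8] [0.    0.002 0.001]
[-85.91058288   2.73304513 109.        ] -> [-6.5  7.9 99.7] [0.    0.002 0.001]
[-79.55556966  -0.3076197  109.        ] -> [ -1.   10.9 102.9] [0.    0.002 0.001]
```

Call:
jog_arm(
  steps=[
    [-20, 0, 35, 0, 0, 0],
    [-43.7, -0.4, 76, 0, 0, 0],
    [-44, 0, 76, 0, 0, 0],
    [-35, 0, 81, 0, 0, 0],
    [-26, 0, 86, 0, 0, 0],
    [-20, 0, 91, 0, 0, 0],
    [-15, 1, 95, 0, 0, 0],
    [-12, 4, 97, 0, 0, 0],
    [-12, 4, 97, 0, 0, 0],
  ],
  aperture=0,
)

```text
clock: 2.7
position: [521.8, -93.4, 109.8]
ee_rot: [-0.662, 0.704, -0.177, -0.187]
contact_force: [-0.3, -0.6, 0.4]
gripper_width: -0.0
grasp_force: 0.0
```

```bash
python3 -c "
from g import *
from h import viewer
import cv2
print(where('m'))
go('m',door([.65,.5,.35,.25,.2,.14,.08]))
a=viewer.get_image('top')[0][200:310,360:500];b=viewer.get_image('side')[0][230:340,300:440]
cv2.imwrite('pics/d1.png',np.hstack([cv2.resize(i,(392,308),interpolation=2) for i in(a,b)]))"
```

```text
(array([-93.5,   6.7, 109.8]), array([-0.3, -0.6,  0.4]))
[-91.73984487   6.68924787 109.        ] -> [1.1 0.  1.6] [-0.003  0.003  0.003]
[-85.91058288   2.73304513 109.        ] -> [6.1 4.  4.5] [-0.003  0.003  0.003]
[-79.55556966  -0.3076197  109.        ] -> [11.6  7.1  7.6] [-0.003  0.003  0.003]
[-75.09689851  -1.79147986 109.        ] -> [15.5  8.6  9.8] [-0.003  0.003  0.003]
[-72.81752513  -2.36445983 109.        ] -> [17.5  9.1 11. ] [-0.003  0.003  0.003]
[-70.04874238  -2.90060871 109.        ] -> [19.9  9.7 12.4] [-0.003  0.003  0.003]
[-67.25279232  -3.2697655  109.        ] -> [22.3 10.1 13.7] [-0.003  0.003  0.003]
```

View pics/d1.png

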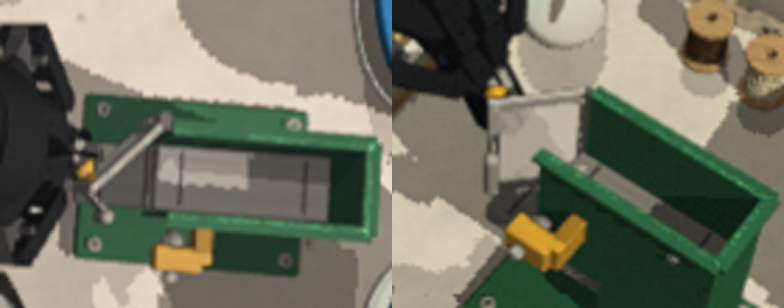

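The finger tips stand behind the door's outer face near the free edge (left image about (85,180)), with the knob (88,170) clear above. Push on.

Call:
jog_arm(
  steps=[
    [3, 1, 2.5, 0, 0, 0],
    [6, 4, 4.5, 0, 0, 0],
    [9, 5.5, 6, 0, 0, 0],
    [11.6, 7.1, 7.6, 0, 0, 0],
    [13.5, 8, 8.7, 0, 0, 0],
    [15.5, 8.6, 9.8, 0, 0, 0],
  ],
  aperture=0,
)

```text
clock: 3.4
position: [512.4, -110.7, 108.5]
ee_rot: [-0.662, 0.703, -0.177, -0.187]
contact_force: [-0.0, -0.1, 0.4]
gripper_width: -0.3
grasp_force: 0.4
```

```bash
python3 -c "
from g import *
print(where('m'))
go('m',door([.35,.25,.2,.14,.08,0]))"
```

```text
(array([-75.5,  -1.6, 108.5]), array([-0. , -0.1,  0.4]))
[-79.55556966  -0.3076197  109.        ] -> [-3.2 -1.3 -2.4] [-0.003  0.003  0.004]
[-75.09689851  -1.79147986 109.        ] -> [ 0.6  0.2 -0.2] [-0.003  0.003  0.004]
[-72.81752513  -2.36445983 109.        ] -> [2.6 0.8 0.9] [-0.003  0.003  0.004]
[-70.04874238  -2.90060871 109.        ] -> [5.  1.3 2.3] [-0.003  0.003  0.004]
[-67.25279232  -3.2697655  109.        ] -> [7.4 1.7 3.7] [-0.003  0.003  0.004]
[-63.5  -3.5 109. ] -> [10.7  1.9  5.6] [-0.003  0.003  0.004]
```

Call:
jog_arm(
  steps=[
    [1.3, 0.4, 0.2, 0, 0, 0],
    [2.6, 0.8, 0.9, 0, 0, 0],
    [4, 1, 1.6, 0, 0, 0],
    [5, 1.3, 2.3, 0, 0, 0],
    [6.2, 1.5, 3, 0, 0, 0],
    [7.4, 1.7, 3.7, 0, 0, 0],
  ],
  aperture=0,
)

```text
clock: 4.0
position: [511.4, -117.4, 109.1]
ee_rot: [-0.663, 0.703, -0.177, -0.186]
contact_force: [-0.1, 2.6, -1.4]
gripper_width: -0.0
grasp_force: 1.2
```

```bash
python3 -c "
from g import *
print(where('m'))
go('m',door([.08,0,-.03]))
from h import viewer
import cv2
a=viewer.get_image('top')[0][200:310,360:500];b=viewer.get_image('side')[0][230:340,300:440]
cv2.imwrite('pics/d2.png',np.hstack([cv2.resize(i,(392,308),interpolation=2) for i in(a,b)]))"
```

```text
(array([-68.9,  -2.2, 109.1]), array([-0.1,  2.6, -1.4]))
[-67.25279232  -3.2697655  109.        ] -> [1.3 1.1 0.9] [-0.006  0.005  0.005]
[-63.5  -3.5 109. ] -> [4.6 1.3 2.7] [-0.006  0.005  0.005]
[-62.08976152  -3.50884709 109.        ] -> [5.8 1.4 3.4] [-0.006  0.005  0.005]
```

View pics/d2.png

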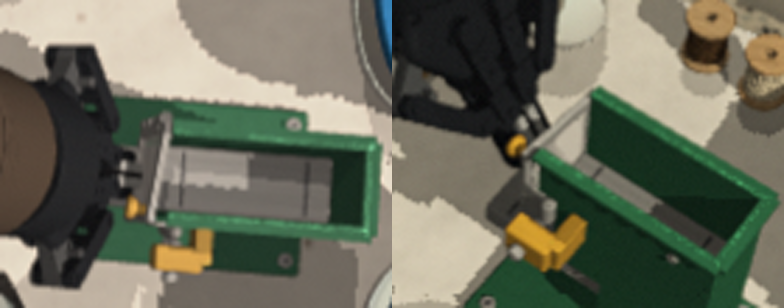

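The door is nearly shut (edge at (150,215) left image), beginning to bear on the catch. Continue.

Call:
jog_arm(
  steps=[
    [1.2, 0.4, 0.7, 0, 0, 0],
    [2.4, 0.8, 1.4, 0, 0, 0],
    [3.6, 1, 2.1, 0, 0, 0],
    [4.8, 1.2, 2.8, 0, 0, 0],
  ],
  aperture=0,
)

```text
clock: 4.5
position: [509.6, -122.4, 109.0]
ee_rot: [-0.663, 0.703, -0.177, -0.185]
contact_force: [-8.1, 19.4, 6.8]
gripper_width: 0.1
grasp_force: 9.8
```

Call:
jog_arm(
  steps=[
    [1.2, 0, 0.7, 0, 0, 0],
    [1.2, 0, 0.7, 0, 0, 0],
  ],
  aperture=0,
)

```text
clock: 4.7
position: [510.0, -122.4, 108.8]
ee_rot: [-0.664, 0.703, -0.177, -0.184]
contact_force: [-7.3, 19.5, 5.6]
gripper_width: -0.2
grasp_force: 9.6
```

```bash
python3 -c "
from g import *
print(where('m'))
go('m',door([0,-.03]))"
```

```text
(array([-63.7,  -3.2, 108.8]), array([-7.3, 19.5,  5.6]))
[-63.5  -3.5 109. ] -> [ 0.2  0.3 -0.1] [-0.008  0.008  0.005]
[-62.08976152  -3.50884709 109.        ] -> [1.5 0.3 0.6] [-0.008  0.008  0.005]
```

Call:
jog_arm(
  steps=[
    [-10, 0, -6, 0, 0, 0],
    [-26, 0, -15, 0, 0, 0],
    [-52, 0, -30, 0, 0, 0],
    [-70, 0, -40, 0, 0, 0],
    [-87, 0, -50, 0, 0, 0],
    [-104, 0, -60, 0, 0, 0],
    [-104, 0, -60, 0, 0, 0],
  ],
  aperture=0,
)

```text
clock: 5.4
position: [517.0, -3.8, 109.4]
ee_rot: [-0.663, 0.703, -0.177, -0.187]
contact_force: [0.8, -0.4, 0.0]
gripper_width: -0.2
grasp_force: 0.0
```

```bash
python3 -c "
from g import *
print(where('m'))
from h import viewer
import cv2
A=viewer.get_image('top')[0];a=A[215:295,370:480];B=viewer.get_image('side')[0];b=B[245:325,315:425]
cv2.imwrite('pics/d3.png',np.hstack([cv2.resize(i,None,fx=3.6,fy=3.6,interpolation=2) for i in(a,b)]))"
```

```text
(array([-182.5,   -3.9,  109.4]), array([ 0.8, -0.4,  0. ]))
```

View pics/d3.png

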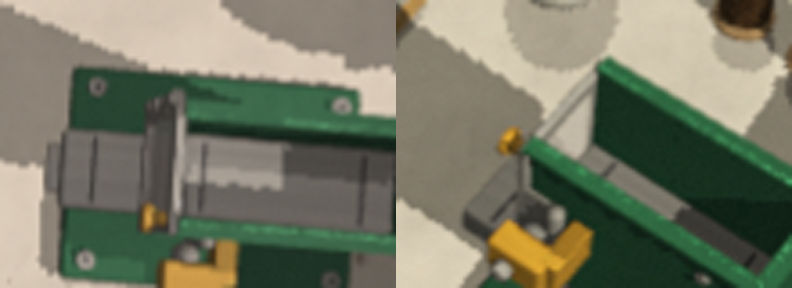

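Door is flush with the tower mouth (177,160 left; knob at (152,215)); weight0's end stands at (63,165) left. Now grasp approach.

```bash
python3 -c "
from g import *
go('m',[(-150,-1,75),(-120,-1,54),(-73,-1,54)])"
```

```text
[-150   -1   75] -> [ 9.4 -3.9 44.8] [-0.002  0.002  0.004]
[-120   -1   54] -> [24.9 -3.8 77.9] [-0.002  0.002  0.004]
[-73  -1  54] -> [ 65.7  -3.5 101.4] [-0.002  0.002  0.004]
```

Call:
jog_arm(
  steps=[
    [3, -2, 20, 0, 0, 0],
    [9.4, -4, 45, 0, 0, 0],
    [17, -4, 61, 0, 0, 0],
    [25, -4, 78, 0, 0, 0],
    [25, -4, 78, 0, 0, 0],
    [38, -4, 85.5, 0, 0, 0],
    [52, -4, 93.5, 0, 0, 0],
    [60, -4, 98, 0, 0, 0],
    [66, -4, 101.4, 0, 0, 0],
    [66, -4, 101.4, 0, 0, 0],
  ],
  aperture=62,
)

```text
clock: 6.5
position: [513.4, -114.1, 54.5]
ee_rot: [-0.662, 0.704, -0.177, -0.187]
contact_force: [0.3, -0.6, 0.1]
gripper_width: 62.0
grasp_force: 0.0
```

```bash
python3 -c "
from g import *
print(where('m'))
go('m',[(-73,-1,54)])
from h import viewer
import cv2
A=viewer.get_image('top')[0];a=A[205:295,340:450];B=viewer.get_image('side')[0];b=B[245:335,300:410]
cv2.imwrite('pics/d4.png',np.hstack([cv2.resize(i,None,fx=3.6,fy=3.6,interpolation=2) for i in(a,b)]))"
```

```text
(array([-72.2,  -0.4,  54.5]), array([ 0.3, -0.6,  0.1]))
[-73  -1  54] -> [-0.9  0.6  0. ] [-0.003  0.003  0.003]
```

View pics/d4.png

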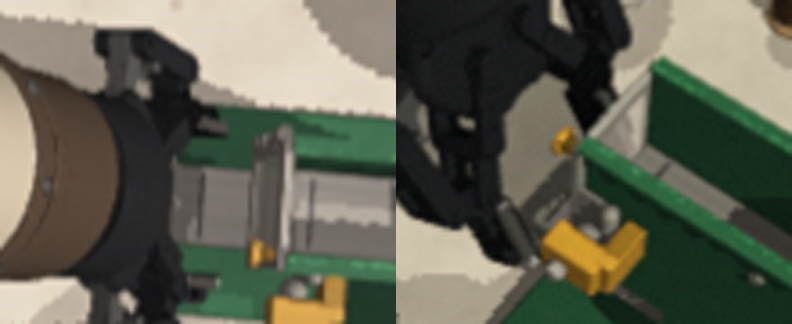

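Fingers straddle the weight's end (tips at (215,125) and (205,285) left), clear of the catch housing. Close.

Call:
jog_arm(
  steps=[
    [-1, 0.6, 0, 0, 0, 0],
    [-1, 0.6, 0, 0, 0, 0],
    [-1, 0.6, 0, 0, 0, 0],
    [-1, 0.6, 0, 0, 0, 0],
    [-1, 0.6, 0, 0, 0, 0],
    [-1, 0.6, 0, 0, 0, 0],
  ],
  aperture=25,
)

```text
clock: 7.2
position: [513.3, -111.9, 54.0]
ee_rot: [-0.663, 0.703, -0.177, -0.187]
contact_force: [-2.5, 5.4, 4.8]
gripper_width: 34.5
grasp_force: 60.3
```

```bash
python3 -c "
from g import *
print(where('m'),np.round(arm.read_state()['wrist_torque'],2))
go('m',[(-83,-1,54),(-108,-1,54)])"
```

```text
(array([-74.4,  -0.6,  54. ]), array([-2.5,  5.4,  4.8])) [ 1.66  0.71 -0.61]
[-83  -1  54] -> [-7.4  0.3 -4.3] [-0.004  0.003  0.004]
[-108   -1   54] -> [-29.1   0.2 -16.7] [-0.004  0.003  0.004]
```

Call:
jog_arm(
  steps=[
    [-2, 0, -1.2, 0, 0, 0],
    [-6, 0, -3.4, 0, 0, 0],
    [-10, 0, -5.8, 0, 0, 0],
    [-15, 0, -8.7, 0, 0, 0],
    [-20, 0, -11.5, 0, 0, 0],
    [-24, 0, -14, 0, 0, 0],
    [-29, 0, -16.7, 0, 0, 0],
    [-29, 0, -16.7, 0, 0, 0],
  ],
)

```text
clock: 8.0
position: [512.3, -81.8, 54.0]
ee_rot: [-0.661, 0.704, -0.177, -0.191]
contact_force: [-2.4, -4.8, 4.3]
gripper_width: 34.8
grasp_force: 61.6
```

```bash
python3 -c "
from g import *
print(where('m'),np.round(arm.read_state()['wrist_torque'],2))
from h import *
A=viewer.get_image('top')[0];a=A[205:295,340:450];B=viewer.get_image('side')[0];b=B[245:335,300:410]
cv2.imwrite('pics/d5.png',np.hstack([cv2.resize(i,None,fx=3.6,fy=3.6,interpolation=2) for i in(a,b)]))
go('m',[(-107,-1,54),(-80,-1,54)])"
```

```text
(array([-104.4,   -3.6,   54. ]), array([-2.4, -4.8,  4.3])) [-0.78  0.46 -0.56]
[-107   -1   54] -> [-2.2 -2.6 -1.3] [ 0.003 -0.003  0.002]
[-80  -1  54] -> [21.2 -2.6 12.2] [ 0.003 -0.003  0.002]
```

View pics/d5.png

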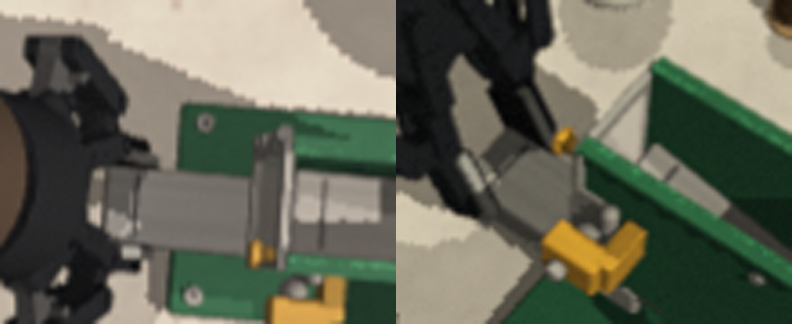

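The weight came along: its end is at (100,205) left, still under the stack at the back; others inside, door shut. I'll regrip nearer its centre.

Call:
jog_arm(
  steps=[
    [0, 0, 0, 0, 0, 0],
    [0, 1, 0, 0, 0, 0],
    [0, 2, 0, 0, 0, 0],
    [6, 2, 3.5, 0, 0, 0],
    [14, 2, 8.1, 0, 0, 0],
    [22, 2, 12.7, 0, 0, 0],
    [28.6, 2, 16.5, 0, 0, 0],
    [28.6, 2, 16.5, 0, 0, 0],
  ],
  aperture=60,
)

```text
clock: 8.9
position: [510.3, -113.3, 53.6]
ee_rot: [-0.662, 0.704, -0.177, -0.188]
contact_force: [-0.4, 1.0, 0.1]
gripper_width: 59.9
grasp_force: 0.0
```

```bash
python3 -c "
from g import *
print(where('m'));go('m',[(-74,-2,54)])"
```

```text
(array([-72.8,  -3.5,  53.6]), array([-0.4,  1. ,  0.1]))
[-74  -2  54] -> [-0.9 -1.5 -0.9] [-0.001  0.002  0.002]
```

Call:
jog_arm(
  steps=[
    [0, 0, 0, 0, 0, 0],
    [0, 0, 0, 0, 0, 0],
    [0, 0, 0, 0, 0, 0],
    [0, 0, 0, 0, 0, 0],
    [0, 0, 0, 0, 0, 0],
    [0, 0, 0, 0, 0, 0],
  ],
  aperture=25,
)

```text
clock: 9.5
position: [511.0, -111.9, 54.0]
ee_rot: [-0.662, 0.703, -0.177, -0.187]
contact_force: [-2.7, 0.1, 5.2]
gripper_width: 34.5
grasp_force: 60.3
```

```bash
python3 -c "
from g import *
print(where('m'));go('m',[(-84,-2,54),(-126,-2,54)])"
```

```text
(array([-74.2,  -2.9,  54. ]), array([-2.7,  0.1,  5.2]))
[-84  -2  54] -> [-8.5 -0.9 -4.9] [-0.003  0.002  0.004]
[-126   -2   54] -> [-44.9  -1.1 -25.8] [-0.003  0.002  0.004]
```

Call:
jog_arm(
  steps=[
    [-3, 0, -1.7, 0, 0, 0],
    [-8, 0, -4.6, 0, 0, 0],
    [-13, 0, -7.5, 0, 0, 0],
    [-18, 0, -10.4, 0, 0, 0],
    [-23, 0, -13.3, 0, 0, 0],
    [-28, 0, -16.1, 0, 0, 0],
    [-33, 0, -19, 0, 0, 0],
    [-39, 0, -22.5, 0, 0, 0],
    [-45, 0, -26, 0, 0, 0],
    [-45, 0, -26, 0, 0, 0],
  ],
)

```text
clock: 10.5
position: [514.8, -58.5, 53.6]
ee_rot: [-0.663, 0.703, -0.177, -0.186]
contact_force: [-2.0, 2.6, 3.4]
gripper_width: 34.4
grasp_force: 60.6
```

```bash
python3 -c "
from g import *
print(where('m'),np.round(arm.read_state()['wrist_torque'],2))
from h import *
A=viewer.get_image('top')[0];a=A[205:295,340:450];B=viewer.get_image('side')[0];b=B[245:335,300:410]
cv2.imwrite('pics/d6.png',np.hstack([cv2.resize(i,None,fx=3.6,fy=3.6,interpolation=2) for i in(a,b)]))"
```

```text
(array([-127.8,   -2.6,   53.6]), array([-2. ,  2.6,  3.4])) [ 0.92  0.41 -0.32]
```

View pics/d6.png

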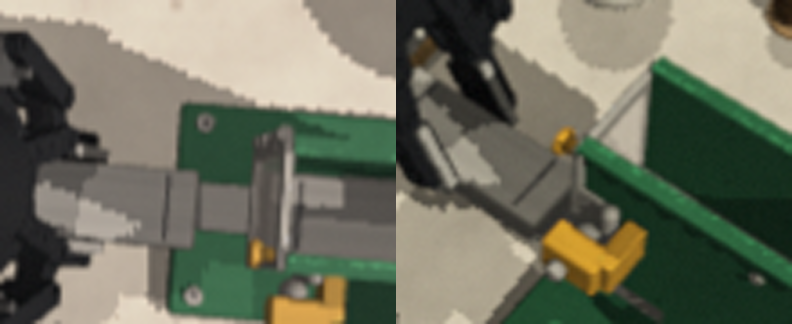

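Weight0 is clear: its rear end at top image (197,172)–(193,247) crop, the tongue behind it bare, door shut.

```bash
python3 -c "
from g import *
from h import *
P=onz('top',[(340+198/3.6,205+172/3.6),(340+193/3.6,205+247/3.6)],66)
print((P-O['m'])@frame('m'))
go('m',[(-150,-2,85)]);print(frame('b').T@(np.r_[514.8,-58.5,53.6]-O['b']))"
```

```text
[[-77.15506117  13.99345971  66.        ]
 [-77.08489039 -20.24075463  66.        ]]
[-150   -2   85] -> [ -3.9  -0.7 -38.3] [-0.005  0.004  0.005]
[150.89743536 -44.88489725  53.6       ]
```

Call:
jog_arm(
  steps=[
    [4, 0, -6, 0, 0, 0],
    [8, 0, -14, 0, 0, 0],
    [8, 0, -24, 0, 0, 0],
    [0, 0, -35, 0, 0, 0],
    [-10, 0, -41, 0, 0, 0],
    [-10, 0, -41, 0, 0, 0],
  ],
)

```text
clock: 11.2
position: [517.2, -28.7, 84.7]
ee_rot: [-0.663, 0.703, -0.177, -0.186]
contact_force: [1.1, 0.5, -2.2]
gripper_width: 34.4
grasp_force: 60.1
```

```bash
python3 -c "
from g import *
print(where('m'),where('b'),np.round(arm.read_state()['wrist_torque'],2))
go('b',[(19,0,60),(5,0,60),(5,0,30)])
from h import *
A=viewer.get_image('top')[0];a=A[195:285,310:420];B=viewer.get_image('side')[0];b=B[235:325,290:400]
cv2.imwrite('pics/d7.png',np.hstack([cv2.resize(i,None,fx=3.6,fy=3.6,interpolation=2) for i in(a,b)]))"
```

```text
(array([-157.7,   -2.1,   84.7]), array([ 1.1,  0.5, -2.2])) (array([121. , -42.8,  84.7]), array([ 1.1,  0.5, -2.2])) [ 1.6  -0.12  0.01]
[19  0 60] -> [-102.6  -37.8  -30.1] [ 0.022  0.004 -0.043]
[ 5  0 60] -> [-114.7  -37.1  -37.1] [ 0.022  0.004 -0.043]
[ 5  0 30] -> [-129.6  -37.   -11. ] [ 0.022  0.004 -0.043]
```

View pics/d7.png

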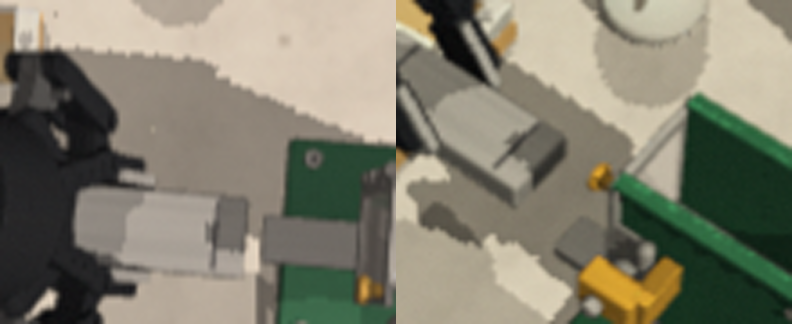

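The weight hangs level, its rear end at (245,235) left, clear of the tongue. Carry to above the board.

Call:
jog_arm(
  steps=[
    [-12, -4, -4, 0, 0, 0],
    [-35, -12, -11, 0.006, 0, -0.01],
    [-60, -20, -19, 0.01, 0, -0.02],
    [-85, -28, -27, 0.015, 0, -0.03],
    [-105, -34, -34, 0.02, 0.004, -0.043],
    [-114.7, -37, -37, 0.022, 0.004, -0.043],
    [-114.7, -37, -37, 0.022, 0.004, -0.043],
    [-117, -37, -33, 0.022, 0.004, -0.043],
    [-122, -37, -24, 0.022, 0.004, -0.043],
    [-122, -37, -24, 0.022, 0.004, -0.043],
  ],
)

```text
clock: 12.3
position: [558.4, 82.6, 43.1]
ee_rot: [-0.679, 0.687, -0.181, -0.187]
contact_force: [0.2, -0.6, -3.9]
gripper_width: 34.5
grasp_force: 60.1
```

```bash
python3 -c "
from g import *
print(where('b'))
go('b',[(5,.5,30),(7,.5,22)])
from h import *
A=viewer.get_image('top')[0];a=A[190:280,225:335];B=viewer.get_image('side')[0];b=B[205:295,225:335]
cv2.imwrite('pics/d8.png',np.hstack([cv2.resize(i,None,fx=3.6,fy=3.6,interpolation=2) for i in(a,b)]))"
```

```text
(array([ 9.5, -2.5, 43.1]), array([ 0.2, -0.6, -3.9]))
[ 5.   0.5 30. ] -> [-10.4  -3.1   9.1] [ 0.007 -0.003 -0.002]
[ 7.   0.5 22. ] -> [-12.7  -3.1  17. ] [ 0.007 -0.003 -0.002]
```

View pics/d8.png

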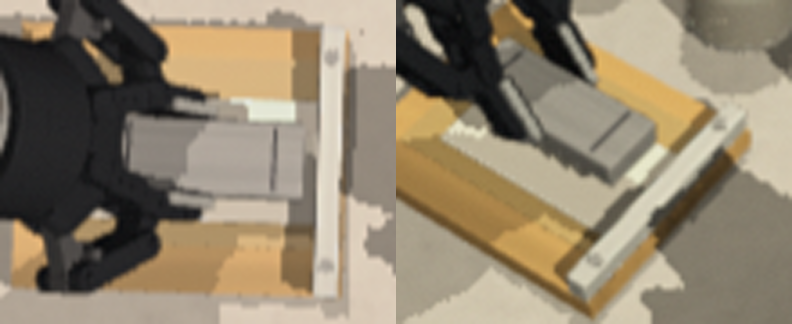

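I've now viewed 13 pictures, three over the limit of 10, so I'll view no more and go by numbers from here. The last one shows the weight over the card, its end short of the bar (330,150). Lower it.

Call:
jog_arm(
  steps=[
    [-4, -1, 3, 0, 0, 0],
    [-8, -2, 6, 0, 0, 0],
    [-10.4, -3, 9, 0.007, -0.003, -0.002],
    [-11.5, -3, 13, 0.007, -0.003, -0.002],
    [-12.7, -3, 17, 0.007, -0.003, -0.002],
    [-12.7, -3, 17, 0.007, -0.003, -0.002],
  ],
)

```text
clock: 13.0
position: [562.3, 86.2, 22.8]
ee_rot: [-0.681, 0.686, -0.183, -0.183]
contact_force: [-0.4, 0.6, -3.4]
gripper_width: 34.4
grasp_force: 60.1
```

```bash
python3 -c "
from g import *
print(where('b'))
go('b',[(6.5,.5,18),(6.5,.5,16.5)])"
```

```text
(array([ 5.8,  1.4, 22.8]), array([-0.4,  0.6, -3.4]))
[ 6.5  0.5 18. ] -> [-1.8  0.9  4.5] [-0.003  0.001  0.001]
[ 6.5  0.5 16.5] -> [-2.5  0.9  5.8] [-0.003  0.001  0.001]
```

Slow touch-down, watching the force (carry reading is about -3.5 N in z).

Call:
jog_arm(
  steps=[
    [-0.5, 0, 0.9, 0, 0, 0],
    [-1, 0, 1.7, 0, 0, 0],
    [-1.5, 0.5, 2.6, 0, 0, 0],
    [-1.8, 0.9, 3.3, 0, 0, 0],
  ],
)

```text
clock: 13.4
position: [562.0, 86.7, 19.7]
ee_rot: [-0.681, 0.686, -0.183, -0.182]
contact_force: [0.3, 0.3, -3.2]
gripper_width: 34.2
grasp_force: 60.1
```

Call:
jog_arm(
  steps=[
    [-0.25, 0, 0.45, 0, 0, 0],
    [-0.5, 0, 0.9, 0, 0, 0],
    [-0.5, 0, 0.9, 0, 0, 0],
  ],
)

```text
clock: 13.7
position: [562.0, 86.7, 18.6]
ee_rot: [-0.681, 0.686, -0.183, -0.182]
contact_force: [-0.3, 0.2, -3.9]
gripper_width: 34.6
grasp_force: 60.1
```

```bash
python3 -c "
from g import *
print(where('b'))"
```

```text
(array([ 5.3,  1. , 18.6]), array([-0.3,  0.2, -3.9]))
```

Call:
jog_arm(
  steps=[
    [-0.25, 0, 0.45, 0, 0, 0],
    [-0.5, 0, 0.9, 0, 0, 0],
    [-0.5, 0, 0.9, 0, 0, 0],
  ],
)

```text
clock: 14.0
position: [562.0, 86.7, 18.1]
ee_rot: [-0.681, 0.686, -0.183, -0.182]
contact_force: [-1.1, 1.5, 0.2]
gripper_width: 34.2
grasp_force: 60.6
```

Call:
jog_arm(
  steps=[
    [-0.25, 0, 0.45, 0, 0, 0],
    [-0.25, 0, 0.45, 0, 0, 0],
  ],
)

```text
clock: 14.2
position: [562.1, 86.7, 18.1]
ee_rot: [-0.681, 0.686, -0.184, -0.182]
contact_force: [-3.4, 2.9, 5.5]
gripper_width: 34.5
grasp_force: 61.2
```

```bash
python3 -c "
from g import *
print(where('b'),arm.read_state()['wrist_torque'].round(2))"
```

```text
(array([ 5.3,  1.1, 18.1]), array([-3.4,  2.9,  5.5])) [ 0.84  1.01 -0.45]
```

Touched down at z 18.1. Slide to the stop in small steps.

Call:
jog_arm(
  steps=[
    [0.4, 0, -0.6, 0, 0, 0],
    [2, 0, 0.3, 0, 0, 0],
    [3.7, 0, 1.3, 0, 0, 0],
    [5.4, 0, 2.3, 0, 0, 0],
    [7, 0, 3.2, 0, 0, 0],
    [7, 0, 3.2, 0, 0, 0],
  ],
)

```text
clock: 14.8
position: [562.7, 79.1, 18.1]
ee_rot: [-0.681, 0.686, -0.183, -0.181]
contact_force: [2.9, 1.6, 1.5]
gripper_width: 34.6
grasp_force: 61.0
```

Call:
jog_arm(
  steps=[
    [0.43, 0, 0.25, 0, 0, 0],
    [0.87, 0, 0.5, 0, 0, 0],
    [0.87, 0, 0.5, 0, 0, 0],
  ],
)

```text
clock: 15.1
position: [562.5, 78.3, 18.1]
ee_rot: [-0.681, 0.686, -0.183, -0.181]
contact_force: [1.3, 3.3, 3.8]
gripper_width: 34.3
grasp_force: 61.1
```

Call:
jog_arm(
  steps=[
    [0.43, 0, 0.25, 0, 0, 0],
    [0.87, 0, 0.5, 0, 0, 0],
    [0.87, 0, 0.5, 0, 0, 0],
  ],
)

```text
clock: 15.4
position: [562.3, 77.8, 18.1]
ee_rot: [-0.681, 0.686, -0.183, -0.181]
contact_force: [-0.2, 6.4, 4.2]
gripper_width: 34.6
grasp_force: 61.4
```

```bash
python3 -c "
from g import *
print(where('b'),arm.read_state()['wrist_torque'].round(2))"
```

```text
(array([14.2,  1.5, 18.1]), array([-0.2,  6.4,  4.2])) [ 1.77 -0.   -0.02]
```

Call:
jog_arm(
  steps=[
    [0.43, 0, 0.25, 0, 0, 0],
    [0.87, 0, 0.5, 0, 0, 0],
    [0.87, 0, 0.5, 0, 0, 0],
  ],
)

```text
clock: 15.7
position: [562.3, 77.7, 18.0]
ee_rot: [-0.681, 0.686, -0.183, -0.18]
contact_force: [-1.8, 9.7, 6.0]
gripper_width: 34.1
grasp_force: 61.7
```

Call:
jog_arm(
  steps=[
    [0.43, 0, 0.25, 0, 0, 0],
    [0.87, 0, 0.5, 0, 0, 0],
    [0.87, 0, 0.5, 0, 0, 0],
  ],
)

```text
clock: 16.0
position: [562.4, 77.6, 18.1]
ee_rot: [-0.682, 0.685, -0.183, -0.179]
contact_force: [-4.5, 13.7, 6.1]
gripper_width: 34.7
grasp_force: 62.1
```

```bash
python3 -c "
from g import *
print(where('b'),arm.read_state()['wrist_torque'].round(2))
from h import *
im=viewer.get_image('top')[0]; g=cv2.cvtColor(im,cv2.COLOR_BGR2GRAY)
# row-profile across weight end / bar
c=pix('top',[(562,26,28)])[0];u,v=int(c[0]),int(c[1]);print(u,v)
for dv in(-8,0,8): print(g[v+dv,u-16:u+10].tolist())"
```

```text
(array([14.4,  1.5, 18.1]), array([-4.5, 13.7,  6.1])) [ 3.3   1.37 -0.87]
312 232
[167, 167, 166, 166, 166, 165, 164, 163, 145, 142, 158, 161, 160, 159, 157, 159, 165, 134, 211, 219, 214, 211, 216, 218, 112, 96]
[168, 168, 167, 167, 167, 167, 168, 166, 109, 136, 166, 169, 168, 168, 169, 168, 160, 183, 214, 216, 212, 211, 214, 211, 110, 89]
[167, 167, 168, 168, 168, 167, 169, 155, 111, 162, 169, 168, 169, 169, 170, 164, 128, 205, 217, 214, 211, 212, 212, 121, 90, 96]
```

Firmly against the bar (force rises, no travel; no gap in the profile). Release and check before retreating.

Call:
jog_arm(
  steps=[
    [-0.9, 0, -0.5, 0, 0, 0],
    [-0.9, 0, -0.5, 0, 0, 0],
    [-0.9, 0, -0.5, 0, 0, 0],
  ],
)

```text
clock: 16.35
position: [562.4, 77.7, 18.1]
ee_rot: [-0.681, 0.685, -0.183, -0.18]
contact_force: [-2.6, 9.6, 6.0]
gripper_width: 34.4
grasp_force: 61.7
```

Call:
jog_arm(
  steps=[
    [0, 0, 0, 0, 0, 0],
    [0, 0, 0, 0, 0, 0],
    [0, 0, 0, 0, 0, 0],
    [0, 0, 0, 0, 0, 0],
    [0, 0, -2, 0, 0, 0],
  ],
  aperture=62,
)

```text
clock: 16.85
position: [561.4, 76.2, 19.2]
ee_rot: [-0.68, 0.686, -0.183, -0.183]
contact_force: [-0.7, -0.8, 0.3]
gripper_width: 61.5
grasp_force: 0.0
```

Call:
jog_arm(
  steps=[
    [0, 0, -8, 0, 0, 0],
    [0, 0, -25, 0, 0, 0],
    [0, 0, -50, 0, 0, 0],
    [0, 0, -85, 0, 0, 0],
    [0, 0, -120, 0, 0, 0],
    [0, 0, -150, 0, 0, 0],
    [0, 0, -150, 0, 0, 0],
    [0, 0, -150, 0, 0, 0],
  ],
)

```text
clock: 17.65
position: [561.7, 152.4, 150.2]
ee_rot: [-0.681, 0.686, -0.183, -0.181]
contact_force: [-0.1, 0.5, -0.6]
gripper_width: 61.9
grasp_force: 0.0
```

```bash
python3 -c "
from g import *
from h import *
print(where('b'))
for n in('top','side'):
    im,d=viewer.get_image(n)
    g=cv2.cvtColor(im,cv2.COLOR_BGR2GRAY); np.savez(n+'1.npz',p=im,d=d)
    o,_=ray(n,[(0,0)])
    # bench-frame height of depth pixels -> weight top points
    vv,uu=np.mgrid[180:300,200:340]; uv=np.c_[uu.ravel(),vv.ravel()].astype(float)
    oo,dr=ray(n,uv); P=oo+dr*d[vv,uu].ravel()[:,None]
    Q=(P-O['b'])@frame('b'); k=(Q[:,2]>25)&(Q[:,2]<36)&(abs(Q[:,1])<26)&(Q[:,0]>-40)&(Q[:,0]<62)
    q=Q[k].astype(np.float32); r=cv2.minAreaRect(q[:,:2]); pl=np.linalg.lstsq(np.c_[q[:,:2],np.ones(len(q))],q[:,2],rcond=None)[0]
    print(n,len(q),r,np.percentile(q[:,:2],[1,99],axis=0).round(1).tolist(),'z',np.median(q[:,2]),'slope',pl.round(3))
    c=pix(n,[(562,26,28)])[0];u,v=int(c[0]),int(c[1])
    if n=='top':
        for dv in(-8,0,8): print(g[v+dv,u-16:u+10].tolist())
    P2=None
    vv,uu=np.mgrid[240:340,340:500]; uv=np.c_[uu.ravel(),vv.ravel()].astype(float); oo,dr=ray(n,uv); P=oo+dr*d[vv,uu].ravel()[:,None]
    Q=(P-O['m'])@frame('m'); k=(abs(Q[:,1])<16)&(abs(Q[:,0])<42)&(Q[:,2]>40)&(Q[:,2]<140); q=Q[k]
    pl=np.linalg.lstsq(np.c_[q[:,:2],np.ones(len(q))],q[:,2],rcond=None)[0]
    print(' stack top z',np.percentile(q[:,2],[5,25,50,75,95]).round(1),'slope',pl.round(3))
    k=(Q[:,2]>140)&(Q[:,2]<152)&(Q[:,0]<-51)&(Q[:,0]>-110)&(abs(Q[:,1])<28);print(' door x',np.percentile(Q[k][:,0],[5,50,95]).round(1) if k.sum() else None)
"
```

```text
(array([-60.4,   0.2, 150.2]), array([-0.1,  0.5, -0.6]))Traceback (most recent call last):
  File "<string>", line 13, in <module>
    q=Q[k].astype(np.float32); r=cv2.minAreaRect(q[:,:2]); pl=np.linalg.lstsq(np.c_[q[:,:2],np.ones(len(q))],q[:,2],rcond=None)[0]
                                 ~~~~~~~~~~~~~~~^^^^^^^^^
cv2.error: OpenCV(4.12.0) /io/opencv/modules/imgproc/src/convhull.cpp:143: error: (-215:Assertion failed) total >= 0 && (depth == CV_32F || depth == CV_32S) in function 'convexHull'
```

```bash
cat > chk.py <<'E'
from g import *
from h import *
for n in('top','side'):
    im,d=viewer.get_image(n); g=cv2.cvtColor(im,cv2.COLOR_BGR2GRAY)
    def cloud(f,v0,v1,u0,u1):
        vv,uu=np.mgrid[v0:v1,u0:u1]; o,dr=ray(n,np.c_[uu.ravel(),vv.ravel()]); D=d[vv,uu].ravel()
        return ((o+dr*D[:,None]-O[f])@frame(f))[D>0]
    pl=lambda q:np.linalg.lstsq(np.c_[q[:,:2],np.ones(len(q))],q[:,2],rcond=None)[0].round(3)
    Q=cloud('b',180,300,200,340);q=Q[(Q[:,2]>25)&(Q[:,2]<36)&(abs(Q[:,1])<28)&(Q[:,0]>-40)&(Q[:,0]<62)]
    r=cv2.minAreaRect(np.ascontiguousarray(q[:,:2],dtype=np.float32))
    print(n,len(q),r,np.percentile(q,[1,50,99],axis=0).round(1).tolist(),'plane',pl(q))
    if n=='top':
        u,v=pix(n,[(562,26,28)])[0].astype(int)
        for dv in(-8,0,8): print(g[v+dv,u-16:u+10].tolist())
    Q=cloud('m',230,350,330,500);q=Q[(abs(Q[:,1])<15)&(abs(Q[:,0])<40)&(Q[:,2]>40)&(Q[:,2]<140)]
    k=abs(q[:,2]-np.median(q[:,2]))<12
    print(' stack z',np.percentile(q[:,2],[5,25,50,75,95]).round(1),'plane',pl(q[k]))
    q=Q[(Q[:,2]>120)&(Q[:,2]<153)&(Q[:,0]<-51)&(Q[:,0]>-110)&(abs(Q[:,1])<28)]
    print(' door x',len(q),np.percentile(q[:,0],[5,50,95]).round(1) if len(q) else None)
E
python3 chk.py
```

```text
top 1160 ((15.388877868652344, 1.632913589477539), (37.93556594848633, 92.31170654296875), 89.56531524658203) [[-30.0, -17.0, 26.6], [14.8, 1.1, 30.1], [61.0, 20.0, 34.0]] plane [-4.0000e-03  3.0000e-03  3.0247e+01]
[172, 172, 171, 171, 170, 170, 170, 168, 148, 148, 163, 165, 164, 163, 163, 165, 171, 135, 218, 223, 220, 217, 221, 223, 117, 100]
[173, 173, 172, 172, 173, 173, 175, 171, 115, 156, 174, 174, 173, 173, 174, 173, 161, 189, 220, 221, 218, 216, 221, 218, 114, 93]
[173, 173, 173, 173, 173, 174, 174, 160, 115, 167, 175, 173, 174, 175, 174, 169, 132, 212, 222, 220, 217, 218, 218, 125, 92, 100]
 stack z [ 95.9  97.3  98.3  99.3 100.8] plane [ 2.0000e-03 -7.0000e-03  9.8322e+01]
 door x 173 [-64.3 -54.8 -52.9]
side 890 ((14.43405532836914, 3.83644962310791), (37.76161575317383, 95.26599884033203), 89.37403869628906) [[-30.9, -14.3, 25.7], [16.6, 2.0, 31.0], [61.0, 21.2, 34.2]] plane [6.0000e-03 3.9000e-02 3.0674e+01]
 stack z [ 51.5  54.9  60.9 100.1 100.7] plane [  -1.602  -37.454 -553.808]
 door x 240 [-64.1 -53.3 -51.7]
```

```bash
python3 -c "
from bench import arm
print(arm.job_done())"
```

```text
the job is handed in; nothing more can be done
None
```

I handed the job in after about 18 s of robot time, with no verdict printed: by my last check the gate is shut, the three upper weights lie level one place lower, and the lowest weight lies flat on the card, about 2 mm off its middle line and butted to the stop bar; I viewed 13 pictures against the limit of 10.

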